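Open the microphone case with the two-stage catch

TASK

Open the black microphone case on the streaming desk: slide the safety tab on its lid fully aside (to the left as seen from the robot), then lift the catch lever up and over, past upright towards the front of the case, while the lid is still shut. Then raise the lid gently by its front lip to more than 60 degrees, let it stand open with tab and lever left as you put them, and leave the jar, mouse and tripod beside the case where they are.

Things in the scene. Friction and masses are not known exactly. Their poses are not given: they have to be found in the camera images.
- case: Hard black plastic case with grey corner bumpers, fixed to the desk, 170 mm front to back (x), 240 mm wide (y); shell 75 mm high, closed lid 16 mm thick, so the lid's top is at 91 mm. Origin: centre of the underside. Its -x is its front (catch and lip side, roughly towards the robot), +y its left seen from the robot, z up. Turned up to 0.35 rad.
- tab_grip (a point): Point in the steel safety tab's upright thumb post (18 mm along case y, 20 mm along x), on its axis, 11 mm below its top, 37 mm above the lid; case x = +25 mm with the lid shut. Under it a 60 x 30 mm slide plate, 14 mm high above the lid; from it a 24 mm wide blade reaches 24 mm to the front over the lever's tip. The tab rides on the lid.
- tab (a joint): Travel of the safety tab along case +y (m): starts between 0 and 0.008, stop at 0.045. Below 0.024 its blade holds the lever's tip down (and so the lid too); above that the lever is free. Stiff: about 2 N of friction, stays where left.
- lever_grip (a point): Point in the pull of the steel catch lever. The lever is a flat bar 94 mm long, 24 mm wide (case y), 6 mm thick, lying along the middle of the lid; the pull is a block 24 mm (y) by 14 mm standing 34 mm above the bar. The point is 15 mm below the pull's top; lever down: case x = -41 mm, y = 0, 27 mm above the lid. It is 57 mm along the bar from the hinge.
- lever_hinge (a point): Hinge line of the lever (along case y), at case x = -98 mm, y = 0, 96 mm above the desk.
- lever (a joint): Lever angle (rad): 0 lying on the lid pointing to the back of the case, pi/2 upright, stop at 2.3 leaning over to the front (case -x). The lever's far end moves up and towards the case front as it grows. Friction hinge (0.1 N m): stays where left. While it lies down it also holds the lid shut.
- lid_lip (a point): Grip point in the lid's lip, a flat tongue 30 mm wide (case y), 12 mm thick, sticking out 42 mm from the lid's front edge, open below down to the desk. The point is 30 mm out from that edge, mid thickness. Lid shut: case x = -115 mm, y = -90 mm, 85 mm above the desk; the lid's hinge line is 200 mm behind it and 10 mm lower.
- lid_hinge (a point): Point on the lid's hinge line (along case y) at the back of the case, straight behind the lip: case x = +85 mm, y = -90 mm, 75 mm above the desk.
- lid (a joint): Lid angle (rad): 0 shut, grows as the front edge goes up, stop at 1.5. Friction hinge (0.5 N m): stays where left; about 4 N at the lip lifts it. Raising it faster than 1.5 rad/s is not gentle.
- jar: Bystander: glass jar with metal lid, 84 mm across, 104 mm high, stands about 215 mm to the case's +y side. Origin under its centre.
- mouse: Bystander: black mouse 110 x 62 x 34 mm, on the case's +y side towards its front. Origin under its centre.
- tripod: Bystander: mini aluminium tripod 123 mm high, feet on a 50 mm radius, about 235 mm to the case's -y side. Origin under its centre.

How it is judged:
On the way, in this order (a step that is already met when the one before it is completed fails the run):
1. the safety tab is slid aside (more than 30 mm) with the lever still down and the lid shut (value of joint tab above 0.03 m and value of joint lever below 0.3 rad and value of joint lid below 0.1 rad), for 0.1 s.
2. the lever is lifted past upright (more than 1.55 rad) with the lid still shut (value of joint lever above 1.55 rad and value of joint lid below 0.1 rad and value of joint tab above 0.03 m), for 0.1 s.
3. the lid is raised to more than 1.0 rad (value of joint lid above 1 rad), for 0.2 s.
At the end, for the whole second after the job is handed in: The tab is still slid aside by more than 30 mm, the lever still stands past upright (over 1.55 rad) and the lid stands open by itself at more than 1.0 rad, lid and lever at rest (value of joint tab above 0.03 m and value of joint lever above 1.55 rad and value of joint lid above 1 rad and velocity of joint lid between -0.05 and 0.05 rad/s and velocity of joint lever between -0.05 and 0.05 rad/s); the robot touches nothing.
It fails at once if the lid is flung up or dropped (faster than 1.5 rad/s) (velocity of joint lid above 1.5 rad/s or velocity of joint lid below -1.5 rad/s).
It fails at once if the jar, mouse or tripod is moved by more than 30 mm or tipped (distance of any of jar, mouse, tripod from where it was at the start of the episode above 0.03 m or angle between any of jar, mouse, tripod's own z axis and vertical above 0.5 rad).
It also fails if it takes over 59 s, if anything falls off the work surface, if the arm or the gripper's body presses on something with over 40 N, if the wrist force passes 120 N, or if a joint passes its speed limit or range.

ROBOT

A 6-joint arm with a two-finger parallel gripper is mounted at the origin on the work surface. World frame = base frame: x ahead of the robot, y to its left, z up, the work surface at z = 0. Lengths are in m, angles in rad, forces in N, time in s.
With the tool pointing down it reaches from about 0.375 to 0.75 m from the base axis. Payload 9 kg.
Tool frame: the origin (TCP) lies at the very end of the fingers, on their centre line; the grasp point (between the pads) lies behind it (robot.grip_depth is the z of the grasp point in the tool frame, in m); z points along the fingers, y is the line along which they close (so a half turn about z gives the same grasp; the last joint's range is limited). The gripper opens to 85 mm and grips with 20 to 120 N. Pads are 22 mm wide; open, the fingers measure 114 mm over their backs; the gripper's body (76 mm by 85 mm) begins 54 mm behind the grasp point. The pads swing forward as they close: fully open they stand 13 mm farther back than shut.
Start: joints at [0.919, 0.104, 0.097, 1.564, 0, 1.353], TCP at [0.252, 0.544, 0.207] pointing down, gripper open.
Joint ranges: [-2.99, 2.99], [-0.84, 1.86], [-1.1, 1.16], [-1.84, 2.11], [-1.51, 1.56], [-3.14, 3.14]. Speed limits (rad/s): [2.22, 2.22, 2.57, 3.14, 3.14, 3.14].

INTERFACE

Orientations are given as a 3x3 rotation matrix whose columns are the frame's x, y, z axes.
In Python, from rig import status, grab_frame, finish_job, robot gives the robot as it stands. The module is installed in compiled form; this text tells all that it offers.
- The arm moves only by the tool carry_out, never from a script. Its argument "commands" is one flat list of numbers, 4 for each row, row after row: the shift along the tool's x, y, z in mm, then the turn about the tool's z in degrees. A call has 1 to 12 rows; each row shifts and turns the commanded pose from where the row before left it, along the tool's axes as they then stand; what a row does not reach is not made up. A row lasts 1/10 s, in which the tool goes at most 50 mm and 8.59 degrees, less where a joint would pass 70% of its speed; a pose out of reach is approached as far as the arm can. A call is refused whole if a number of a shift passes 50 or a number of a turn 8.59, either way. A call with a gripper value outside its range is refused whole. "claw" is the closure, from 0 (fully open) to 1 (shut), set as the call begins (left out, the last holds). The fingers move at their own pace and stop on an object; "squeeze" is the grip in N (left out, the last holds). Time passes only in rows, so rows that do not move let the fingers close. It gives the time, the measured TCP pose, the force, the opening and the grip force at its end, in the units of the state.
- status.observe(): the state, without advancing time (a new reading comes with each control period).
- grab_frame(name): name is "side" or "top"; returns a dict with "pixels" (384x512x3 uint8, red, green, blue), "camera_matrix" (3x3 intrinsics, pixels), "rvec" (rotation vector, rad) and "tvec" (3), from world to camera coordinates, as OpenCV has them. Camera axes: x right, y down, z forward; pixel columns grow to the right and rows downward; lengths in m; the calibration is good to about 2 mm. A picture is of the moment at which its call begins. There is no depth.
- finish_job(): hands the job in; it is judged then, once.
The state is a dict: "time": time; "joint_pos": joint angles; "joint_velocities": joint speeds; "effort": joint torques, N m; "position": TCP position; "orientation": TCP orientation; "wrist_force": force on the tool from outside, world axes, zero at the start; "wrist_torque": the same for the moment, N m; "grip_width": finger opening in m; "finger_force": force on a finger pad.
Only numpy, scipy, OpenCV 4.12 (cv2) and the standard library are available. Lean on these libraries where they do the work, as an engineer would, in place of code of your own. Each camera call takes 0.05 s, during which the arm holds its last target. There are 200 camera calls.

## Working session

There is one attempt and no reset: what is moved stays moved. The work goes in short steps, Python scripts to look and compute and a tool call to move; the robot and the scene stay as the last step left them, time stands still between calls to the robot, and variables do not carry over. Pictures are saved under pics/ and viewed, at most 10 in all, crops included, and the job is handed in when it is done.

Besides the shell and the picture viewer there is one more tool, called after "Request:" as name(argument=value, ...), one argument or row to a line, values as JSON. carry_out: Moves the arm, as the interface text tells. Its arguments: {"type":"object","properties":{"commands":{"type":"array"},"claw":{"type":"number"},"squeeze":{"type":"number"}},"required":["commands"]}

```bash
mkdir -p pics; cat > h.py <<'E'
import numpy as np, cv2
from rig import status, grab_frame, robot
def snap(name,tag):
    f=grab_frame(name); cv2.imwrite(f'pics/{tag}.png',f['pixels'][:,:,::-1]); np.savez(f'pics/{tag}.npz',**f); return f
def proj(f,P):
    return cv2.projectPoints(np.float64(P).reshape(-1,1,3),f['rvec'],f['tvec'],f['camera_matrix'],None)[0].reshape(-1,2)
E
python3 - <<'E'
from h import *
a=snap('side','s0');b=snap('top','t0')
im=np.vstack([a['pixels'],b['pixels']])
print(a['camera_matrix'],a['rvec'],a['tvec'],b['rvec'],b['tvec'])
print(status.observe(), robot.grip_depth)
E
```

```text
[[347.89236127   0.         258.59218245]
 [  0.         347.89236127 193.26896457]
 [  0.           0.           1.        ]] [ 2.38449204 -0.3288184   0.13763356] [-0.55957788  0.22710989  0.75005067] [ 2.14328703 -2.10996959  0.2067098 ] [0.03276353 0.61881616 1.0038871 ]
{'time': 0.1, 'joint_pos': array([ 9.19273313e-01,  1.04644320e-01,  9.65484990e-02,  1.56390173e+00,
       -4.14066848e-05,  1.35311777e+00]), 'joint_velocities': array([-1.24154844e-03,  4.48041605e-04,  1.08545855e-03,  1.04928860e-03,
       -8.99747324e-05,  9.41894346e-04]), 'effort': array([ 4.85539029e-03, -5.58203101e+01,  5.04722464e+01,  1.29785188e-02,
       -2.97883016e-04,  4.75256783e-06]), 'position': array([0.25200461, 0.54414863, 0.20649814]), 'orientation': array([[-9.07356327e-01,  4.20361763e-01, -6.95495271e-04],
       [ 4.20362281e-01,  9.07355824e-01, -9.80275940e-04],
       [ 2.18991163e-04, -1.18181956e-03, -9.99999278e-01]]), 'wrist_force': array([ 0.52277814,  0.00830478, -0.49700945]), 'wrist_torque': array([-0.02097422, -0.02904873, -0.05060175]), 'finger_force': 0.0, 'grip_width': 0.08531782466576776} -0.0187
```

View pics/s0.png

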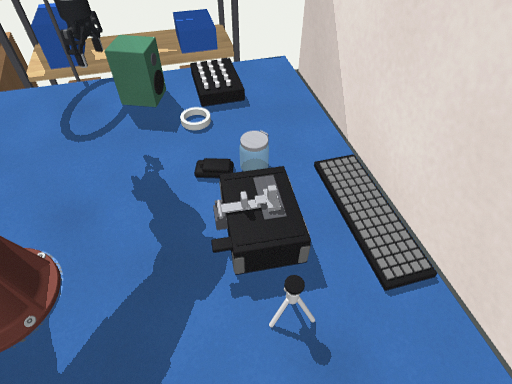

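View pics/t0.png

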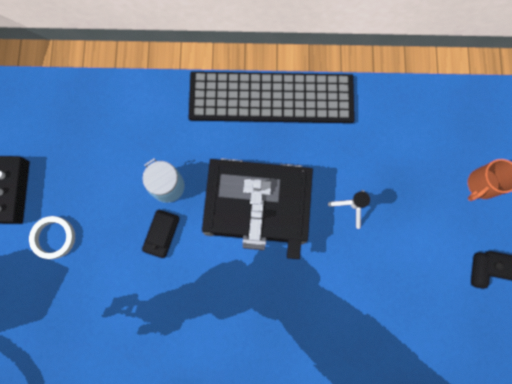

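The side view shows the case at about (262,215) with the lever pointing back, the jar at (255,150), the mouse at (214,168) and the tripod at (293,300). The top view shows the case at about (258,202), slightly rotated, with the lip at (294,250) and the tab post near (258,187). I'll zoom in to pick points.

```bash
python3 - <<'E'
import cv2,numpy as np
a=cv2.imread('pics/s0.png')[160:280,205:315]; b=cv2.imread('pics/t0.png')[148:268,198:320]
def up(i,x0,y0,s):
    j=cv2.convertScaleAbs(cv2.resize(i,None,fx=s,fy=s,interpolation=cv2.INTER_CUBIC),alpha=1.6,beta=25)
    for k in range(0,i.shape[1],20): cv2.putText(j,str(x0+k),(int(k*s),10),0,.35,(0,255,255)); cv2.line(j,(int(k*s),0),(int(k*s),j.shape[0]),(0,200,200),1)
    for k in range(0,i.shape[0],20): cv2.putText(j,str(y0+k),(0,int(k*s)+10),0,.35,(0,255,255)); cv2.line(j,(0,int(k*s)),(j.shape[1],int(k*s)),(0,200,200),1)
    return j
cv2.imwrite('pics/z0.png',np.hstack([up(a,205,160,3.4),up(b,198,148,3.4)]))
E
```

```text
(no output)
```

View pics/z0.png

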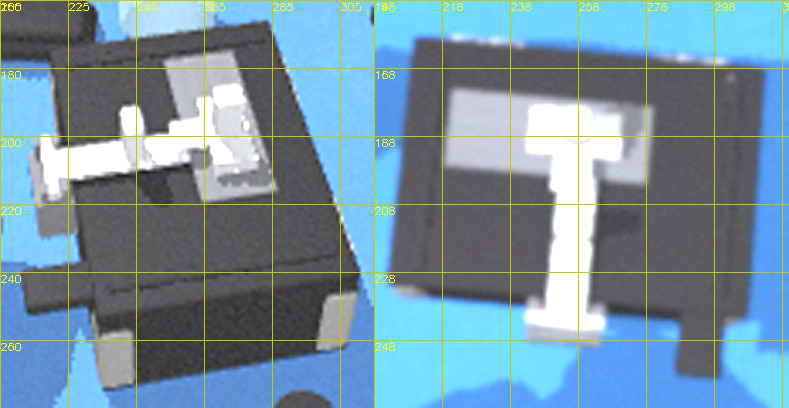

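```bash
cat > fit.py <<'E'
from h import *
from scipy.optimize import least_squares
fs=[np.load('pics/s0.npz'),np.load('pics/t0.npz')]
S=lambda u,v:(205+u/3.4,160+v/3.4); T=lambda u,v:(198+(u-374)/3.4,148+v/3.4)
pts=[((85,120,91),S(268,22),T(414,38)),((-85,120,91),S(52,50),T(393,290)),((85,-120,91),S(357,255),T(764,68)),
 ((-85,-120,91),S(85,290),T(745,320)),((-127,-75,91),S(23,270),T(678,373)),((-127,-105,91),None,T(720,377)),
 ((-85,-120,0),S(105,388),None),((85,-120,0),S(345,345),None)]
def M(p):
    c,s=np.cos(p[3]),np.sin(p[3]);return np.array([[c,-s,0],[s,c,0],[0,0,1]]),p[:3]
def W(p,P): R,t=M(p);return np.atleast_2d(P)/1000.@R.T+t
def res(p):
    r=[]
    for P,*uv in pts:
        for f,q in zip(fs,uv):
            if q is not None: r.append(proj(f,W(p,P))[0]-q)
    return np.ravel(r)
if __name__=='__main__':
    s=least_squares(res,[.5,0,0,0],loss='soft_l1');print(s.x.round(4));print(res(s.x).reshape(-1,2).round(1))
    p=s.x; np.save('pose.npy',p)
    def tri(a,b):
        n=[cv2.undistortPoints(np.float64([[q]]),f['camera_matrix'],None).ravel() for f,q in zip(fs,(a,b))]
        Ps=[np.hstack([cv2.Rodrigues(f['rvec'])[0],f['tvec'].reshape(3,1)]) for f in fs]
        X=cv2.triangulatePoints(*Ps,*n).ravel();X=X[:3]/X[3];return X, M(p)[0].T@(X-p[:3])*1000
    for n,a,b in (('lip',S(23,270),T(678,373)),('post?',S(228,92),T(575,125)),('pull',S(132,110),T(573,235)),('lid',S(268,22),T(414,38))): print(n,*[x.round(3) for x in tri(a,b)])
    for n,P in dict(posttop=(25,0,139),posttop8=(25,8,139),pulltop=(-41,0,133),bar=(-41,0,102)).items(): 
        q=proj(fs[0],W(p,P))[0],proj(fs[1],W(p,P))[0]; print(n,W(p,P)[0].round(4),((q[0]-[205,160])*3.4).round(),((q[1]-[198,148])*3.4+[374,0]).round())
E
python3 fit.py
```

```text
[ 0.5963  0.0338 -0.0028 -0.0714]
[[-0.8 -1.2]
 [-0.7 -0.7]
 [-1.9 -0.5]
 [-2.4 -1.6]
 [ 0.8  4.7]
 [-0.  -0.6]
 [ 3.1  7.8]
 [ 0.8 -1.1]
 [-1.1 -0.4]
 [-0.9  0.5]
 [ 0.2  0.5]
 [-0.9  0.8]
 [-0.2  0.5]]
lip [ 0.466 -0.034  0.089] [-125.289  -76.814   91.372]
post? [0.621 0.036 0.138] [ 24.555   3.994 140.35 ]
pull [0.553 0.036 0.139] [-43.81   -0.705 141.505]
lid [0.69  0.146 0.085] [ 85.715 118.615  87.403]
posttop [0.6212 0.032  0.1362] [228.  98.] [582. 123.]
posttop8 [0.6218 0.04   0.1362] [225.  90.] [569. 122.]
pulltop [0.5554 0.0367 0.1302] [130. 119.] [573. 226.]
bar [0.5554 0.0367 0.0992] [131. 149.] [572. 232.]
```

```bash
sed -i 's/S(357,255)/None/;s/S(85,290)/None/' fit.py; python3 fit.py; cat > go.py <<'E'
# usage: go.py cx cy cz(mm, case frame, TCP) : shift in current tool axes, turn wanted, and case-frame readout
import sys; from h import *; from fit import M
p=np.load('pose.npy');p[2]=0;R,t=M(p);s=status.observe();O=s['orientation'];X=s['position']
print('case TCP',(R.T@(X-t)*1e3).round(1),'t',round(s['time'],2),'F',s['wrist_force'].round(1),'grip',round(s['grip_width']*1e3,1),round(float(s['finger_force']),1))
a=np.degrees(np.arctan2(O[1,1],O[0,1])-(p[3]+np.pi/2));print('turn',round(a,2))
Rd=R@np.diag([-1,1,-1.])
if len(sys.argv)>3:
    G=t+R@(np.float64(sys.argv[1:4])/1e3);print('shift now-axes',(O.T@(G-X)*1e3).round(1),'aligned-axes',(Rd.T@(G-X)*1e3).round(1))
E
python3 go.py 25 4 170
```

```text
[ 0.597   0.0333 -0.0049 -0.0715]
[[-0.5 -0.5]
 [-0.4 -0.7]
 [-1.5  0.2]
 [-2.1 -1.8]
 [ 0.  -0.7]
 [ 0.9 -1.3]
 [-0.6  0.3]
 [-0.8  0.2]
 [ 0.3  0.2]
 [-0.5  1.3]
 [ 0.1  1. ]]
lip [ 0.466 -0.034  0.089] [-126.063  -76.422   93.529]
post? [0.621 0.036 0.138] [ 23.766   4.414 142.507]
pull [0.553 0.036 0.139] [-44.599  -0.298 143.662]
lid [0.69  0.146 0.085] [ 84.905 119.047  89.561]
posttop [0.622  0.0315 0.1341] [229. 101.] [582. 122.]
posttop8 [0.6225 0.0395 0.1341] [226.  92.] [570. 121.]
pulltop [0.5561 0.0362 0.1281] [132. 121.] [573. 225.]
bar [0.5561 0.0362 0.0971] [133. 152.] [573. 232.]
case TCP [-380.6  484.9  206.5] t 0.1 F [ 0.5  0.  -0.5] grip 85.3 0.0
turn -20.76
shift now-axes [-549.8 -305.9   36.7] aligned-axes [-405.6 -480.9   36.5]
```

Request:
carry_out(
  commands=[0, 0, 0, -8, 0, 0, 0, -8, 0, 0, 0, -4.8, -30, -35, 0, 0, -30, -35, 0, 0, -30, -35, 0, 0, -30, -35, 0, 0, -30, -35, 0, 0, -30, -35, 0, 0, -30, -35, 0, 0, -30, -35, 0, 0, -30, -35, 0, 0],
  claw=0,
)

```text
time: 1.3
position: [0.4999, 0.2094, 0.207]
orientation: [[-0.997, 0.071, -0.0], [0.071, 0.997, 0.0], [0.0, 0.0, -1.0]]
wrist_force: [0.7, 0.7, 0.1]
grip_width: 0.0856
finger_force: 0.0
```

Request:
carry_out(
  commands=[-30, -35, 0, 0, -30, -35, 0, 0, -30, -35, 0, 0, -30, -35, 0, 0, -15, -20, 0, 0, 0, 0, 0, 0, 0, 0, 0, 0],
)

```text
time: 2.0
position: [0.6223, 0.0419, 0.2066]
orientation: [[-0.997, 0.072, -0.001], [0.072, 0.997, 0.0], [0.001, 0.0, -1.0]]
wrist_force: [0.2, -0.3, 0.9]
grip_width: 0.0854
finger_force: 0.0
```

```bash
python3 go.py 25 4 170
```

```text
case TCP [ 24.6  10.4 206.6] t 2.0 F [ 0.2 -0.3  0.9] grip 85.4 0.0
turn -0.01
shift now-axes [-0.5 -6.4 36.6] aligned-axes [-0.4 -6.4 36.6]
```

Request:
carry_out(
  commands=[0, -6, 30, 0, 0, 0, 30, 0, 0, 0, 20, 0, 0, 0, 14, 0, 0, 0, 0, 0, 0, 0, 0, 0],
)

```text
time: 2.6
position: [0.6223, 0.0366, 0.1142]
orientation: [[-0.998, 0.07, 0.001], [0.07, 0.998, 0.0], [-0.001, 0.0, -1.0]]
wrist_force: [-1.4, -0.4, 0.6]
grip_width: 0.0854
finger_force: 0.0
```

```bash
python3 - <<'E'
from h import *
a=snap('side','s1');b=snap('top','t1')
u=lambda i,x,y:cv2.resize(i[y:y+150,x:x+130],None,fx=3,fy=3,interpolation=cv2.INTER_CUBIC)
cv2.imwrite('pics/z1.png',cv2.convertScaleAbs(np.hstack([u(a['pixels'],200,130),u(b['pixels'],195,130)])[:,:,::-1],alpha=1.5,beta=20))
E
python3 go.py 25 4 112
```

```text
case TCP [ 25.7   4.8 114.9] t 2.7 F [-0.2  0.4  0.5] grip 85.6 0.0
turn 0.07
shift now-axes [ 0.7 -0.8  2.9] aligned-axes [ 0.7 -0.8  2.9]
```

View pics/z1.png

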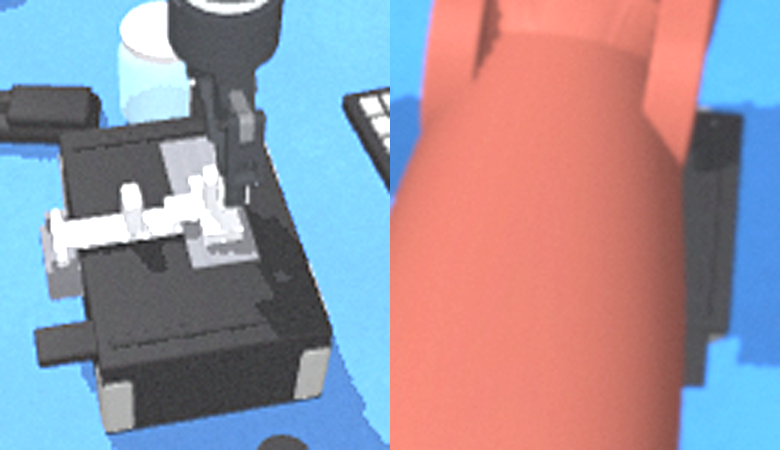

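The gripper looks offset to the right of the post in the side view (finger tips near crop (245,195), post at (210,185)). I'll check by projection.

```bash
python3 - <<'E'
from h import *; from fit import W
p=np.load('pose.npy');p[2]=0;f=np.load('pics/s1.npz')
for P in [(25.7,4.8,114.9),(25.7,4.8-43,128),(25.7,4.8+43,128),(25,0,139),(25,8,139),(25,8,105),(25,0,105),(-41,0,133)]: print(P,((proj(f,W(p,P))[0]-[200,130])*3).round())
E
```

```text
(25.7, 4.8, 114.9) [215. 191.]
(25.7, -38.2, 128) [229. 222.]
(25.7, 47.8, 128) [204. 141.]
(25, 0, 139) [217. 174.]
(25, 8, 139) [215. 167.]
(25, 8, 105) [213. 197.]
(25, 0, 105) [215. 204.]
(-41, 0, 133) [131. 193.]
```

```bash
python3 - <<'E'
from h import *; from fit import W
p=np.load('pose.npy');p[2]=0;f=np.load('pics/s1.npz');x,y,k=245,140,9
j=cv2.convertScaleAbs(cv2.resize(f['pixels'][y:y+65,x:x+60],None,fx=k,fy=k,interpolation=cv2.INTER_CUBIC)[:,:,::-1],alpha=1.6,beta=40)
for i,P in enumerate([(25.7,4.8,114.9),(25.7,-38.2,128),(25.7,47.8,128),(25.7,-52,128),(25,4,139),(15,-5,139),(35,13,139)]):
    q=(proj(f,W(p,P))[0]-[x,y])*k; cv2.circle(j,tuple(map(int,q)),4,(0,0,255),-1); cv2.putText(j,str(i),tuple(map(int,q+5)),0,.6,(0,0,255),2)
cv2.imwrite('pics/z2.png',j)
E
```

```text
(no output)
```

View pics/z2.png

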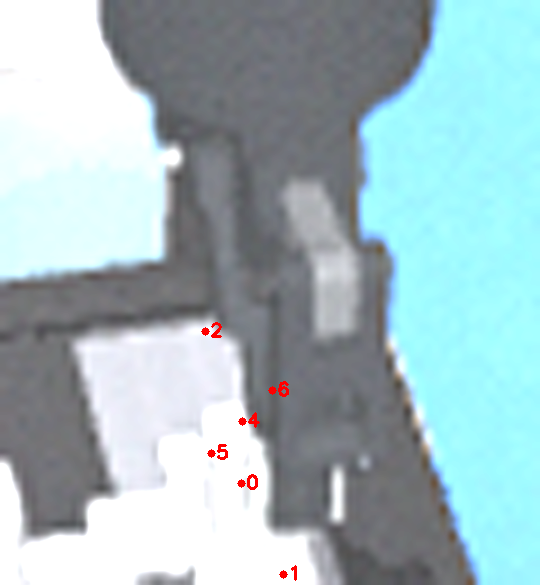

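The near finger appears about 10 mm further back than I predicted, though its dark link shape is hard to read. The pads still overlap the post, so I'll close gently and read the width.

Request:
carry_out(
  commands=[0, 0, 2, 0, 0, 0, 0, 0, 0, 0, 0, 0, 0, 0, 0, 0, 0, 0, 0, 0, 0, 0, 0, 0, 0, 0, 0, 0, 0, 0, 0, 0],
  claw=1,
  squeeze=25,
)

```text
time: 3.5
position: [0.6223, 0.036, 0.1114]
orientation: [[-0.997, 0.071, 0.0], [0.071, 0.997, -0.0], [-0.0, -0.0, -1.0]]
wrist_force: [0.2, -1.2, 2.3]
grip_width: 0.0168
finger_force: 26.7
```

```bash
python3 go.py; python3 - <<'E'
from h import *
a=snap('side','s2')
cv2.imwrite('pics/z3.png',cv2.convertScaleAbs(cv2.resize(a['pixels'][130:230,205:315],None,fx=6,fy=6,interpolation=cv2.INTER_CUBIC)[:,:,::-1],alpha=1.3,beta=30))
E
```

```text
case TCP [ 25.    4.5 111.4] t 3.5 F [ 0.2 -1.2  2.3] grip 16.8 26.7
turn 0.04
```

View pics/z3.png

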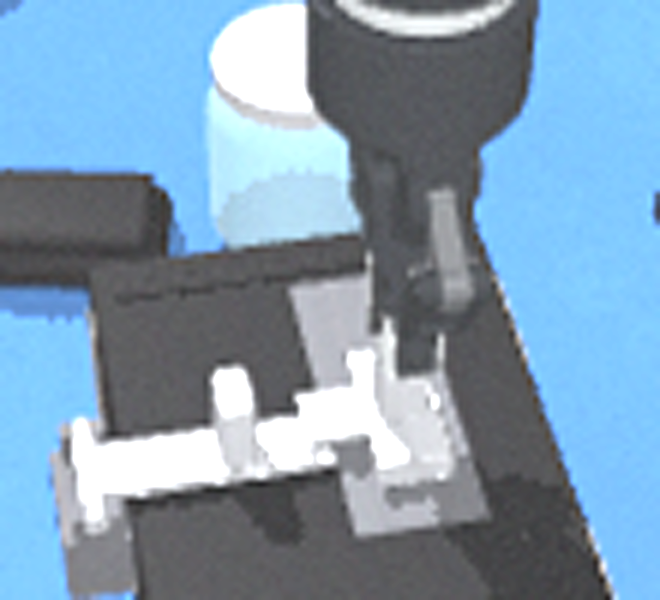

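The grip width of 16.8 mm with 27 N confirms the pads hold the tab post (crop about (415,350)). Now I slide it left.

Request:
carry_out(
  commands=[0, 4, 0, 0, 0, 4, 0, 0, 0, 4, 0, 0, 0, 4, 0, 0, 0, 4, 0, 0, 0, 4, 0, 0, 0, 4, 0, 0, 0, 4, 0, 0, 0, 4, 0, 0, 0, 2, 0, 0, 0, 0, 0, 0, 0, 0, 0, 0],
)

```text
time: 4.75
position: [0.6251, 0.0743, 0.1114]
orientation: [[-0.998, 0.07, 0.001], [0.07, 0.998, 0.001], [-0.001, 0.001, -1.0]]
wrist_force: [3.0, 1.3, 5.1]
grip_width: 0.0165
finger_force: 27.0
```

```bash
python3 go.py -41 0 112
```

```text
case TCP [ 25.1  43.  111.4] t 4.75 F [3.  1.3 5.1] grip 16.5 27.0
turn 0.06
shift now-axes [ 66.1 -42.9  -0.7] aligned-axes [ 66.1 -43.   -0.6]
```

Request:
carry_out(
  commands=[0, 0, 0, 0, 0, 0, 0, 0, 0, 0, 0, 0, 0, 0, 0, 0, 0, 0, 0, 0, 0, 0, -20, 0, 0, 0, -35, 0, 20, -13, -10, 0, 26, -15, 0, 0, 20, -15, 0, 0, 0, 0, 0, 0],
  claw=0,
)

```text
time: 5.85
position: [0.5544, 0.0348, 0.1766]
orientation: [[-0.997, 0.072, -0.0], [0.072, 0.997, -0.0], [0.0, -0.0, -1.0]]
wrist_force: [0.8, 0.7, 0.5]
grip_width: 0.0854
finger_force: 0.0
```

```bash
python3 go.py -41 0 102; python3 - <<'E'
from h import *; from fit import W
p=np.load('pose.npy');p[2]=0
a=snap('side','s3');x,y,k=205,150,6
j=cv2.convertScaleAbs(cv2.resize(a['pixels'][y:y+90,x:x+110],None,fx=k,fy=k,interpolation=cv2.INTER_CUBIC)[:,:,::-1],alpha=1.3,beta=30)
for i,P in enumerate([(25,45,139),(25,36,139),(-41,0,133),(-98,0,96)]):
    q=(proj(a,W(p,P))[0]-[x,y])*k; cv2.circle(j,tuple(map(int,q)),3,(0,0,255),-1)
cv2.imwrite('pics/z4.png',j)
E
```

```text
case TCP [-42.6  -1.6 176.6] t 5.85 F [0.8 0.7 0.5] grip 85.4 0.0
turn -0.02
shift now-axes [-1.7  1.6 74.6] aligned-axes [-1.6  1.6 74.6]
```

View pics/z4.png

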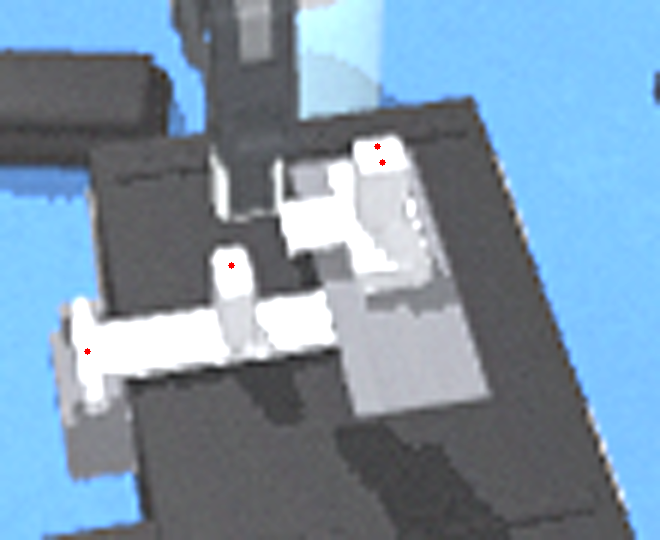

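The picture confirms the tab at about 42 mm (post at crop (380,155)) and the lever free, with its pull top at (231,265). The model's points match both. Next I grasp the pull.

Request:
carry_out(
  commands=[-1.5, 1.5, 25, 0, 0, 0, 25, 0, 0, 0, 15, 0, 0, 0, 9, 0, 0, 0, 0, 0, 0, 0, 0, 0],
)

```text
time: 6.5
position: [0.5581, 0.0371, 0.103]
orientation: [[-0.998, 0.071, 0.001], [0.071, 0.998, -0.0], [-0.001, 0.0, -1.0]]
wrist_force: [0.5, 0.2, 0.1]
grip_width: 0.0854
finger_force: 0.0
```

Request:
carry_out(
  commands=[0, 0, 0, 0, 0, 0, 0, 0, 0, 0, 0, 0, 0, 0, 0, 0, 0, 0, 0, 0, 0, 0, 0, 0, 0, 0, 0, 0],
  claw=1,
  squeeze=20,
)

```text
time: 7.2
position: [0.5578, 0.0355, 0.1028]
orientation: [[-0.997, 0.072, 0.0], [0.072, 0.997, -0.003], [-0.001, -0.003, -1.0]]
wrist_force: [-1.8, -7.7, 3.0]
grip_width: 0.0231
finger_force: 23.2
```

```bash
python3 go.py; python3 - <<'E'
import numpy as np
t=np.radians(np.arange(0,121,5));x=57*np.cos(t)-26.7*np.sin(t);z=57*np.sin(t)+26.7*np.cos(t)
for i in range(len(t)-1): print(5*(i+1),(-np.diff(x)[i]).round(1),(-np.diff(z)[i]).round(1),x[i+1].round(1)-98,z[i+1].round(1)+77.3-2+0)
E
```

```text
case TCP [-39.3  -0.6 102.8] t 7.2 F [-1.8 -7.7  3. ] grip 23.1 23.2
turn -0.02
5 2.5 -4.9 -43.5 106.9
10 3.0 -4.6 -46.5 111.5
15 3.4 -4.4 -49.9 115.8
20 3.7 -4.0 -53.6 119.9
25 4.1 -3.7 -57.6 123.6
30 4.4 -3.3 -62.0 126.9
35 4.6 -2.9 -66.6 129.9
40 4.9 -2.5 -71.5 132.4
45 5.1 -2.1 -76.6 134.5
50 5.2 -1.6 -81.8 136.1
55 5.4 -1.2 -87.2 137.3
60 5.4 -0.7 -92.6 138.0
65 5.5 -0.2 -98.1 138.2
70 5.5 0.2 -103.6 138.0
75 5.4 0.7 -109.0 137.3
80 5.4 1.2 -114.4 136.1
85 5.2 1.7 -119.6 134.4
90 5.1 2.1 -124.7 132.3
95 4.9 2.5 -129.6 129.8
100 4.6 3.0 -134.2 126.80000000000001
105 4.4 3.4 -138.5 123.4
110 4.0 3.7 -142.6 119.69999999999999
115 3.7 4.1 -146.3 115.69999999999999
120 3.3 4.4 -149.6 111.3
```

Request:
carry_out(
  commands=[2.5, -1, -5, 0, 3, 0, -4.6, 0, 3.4, 0, -4.4, 0, 3.7, 0, -4, 0, 4, 0, -3.7, 0, 4.4, 0, -3.3, 0, 4.6, 0, -2.9, 0],
)

```text
time: 7.9
position: [0.5311, 0.0375, 0.1297]
orientation: [[-0.997, 0.071, -0.002], [0.071, 0.997, -0.001], [0.001, -0.001, -1.0]]
wrist_force: [-0.1, -6.4, -7.2]
grip_width: 0.0228
finger_force: 20.0
```

```bash
python3 go.py -66.6 -1.6 129.9
```

```text
case TCP [-66.1  -0.5 129.7] t 7.9 F [-0.1 -6.4 -7.2] grip 22.8 20.0
turn 0.02
shift now-axes [ 0.5 -1.1 -0.2] aligned-axes [ 0.5 -1.1 -0.2]
```

Forces are low, so I continue the arc to about 110°.

Request:
carry_out(
  commands=[4.9, 0, -2.5, 0, 5.1, 0, -2.1, 0, 5.2, 0, -1.6, 0, 5.4, 0, -1.2, 0, 5.4, 0, -0.7, 0, 5.5, 0, -0.2, 0, 5.5, 0, 0.2, 0, 5.4, 0, 0.7, 0, 5.4, 0, 1.2, 0, 5.2, 0, 1.7, 0],
)

```text
time: 8.9
position: [0.4804, 0.0413, 0.1371]
orientation: [[-0.997, 0.071, 0.005], [0.071, 0.997, -0.001], [-0.005, -0.001, -1.0]]
wrist_force: [-0.1, -3.7, 16.4]
grip_width: 0.0227
finger_force: 22.5
```

Request:
carry_out(
  commands=[5.1, 0, 2.1, 0, 4.9, 0, 2.5, 0, 4.6, 0, 3, 0, 4.4, 0, 3.4, 0, 4, 0, 3.7, 0, 3.7, 0, 4.1, 0, 0, 0, 0, 0],
)

```text
time: 9.6
position: [0.4519, 0.0434, 0.1177]
orientation: [[-0.998, 0.071, 0.001], [0.071, 0.998, -0.001], [-0.001, -0.001, -1.0]]
wrist_force: [-9.7, -3.0, 15.6]
grip_width: 0.0227
finger_force: 36.2
```

```bash
python3 go.py -146 -1.6 116; python3 - <<'E'
from h import *
a=snap('side','s5')
cv2.imwrite('pics/z5.png',cv2.convertScaleAbs(cv2.resize(a['pixels'][130:240,190:320],None,fx=5,fy=5,interpolation=cv2.INTER_CUBIC)[:,:,::-1],alpha=1.3,beta=30))
E
```

```text
case TCP [-145.5   -0.3  117.7] t 9.6 F [-9.7 -3.  15.6] grip 22.7 36.2
turn 0.05
shift now-axes [ 0.5 -1.3  1.7] aligned-axes [ 0.5 -1.3  1.7]
```

View pics/z5.png

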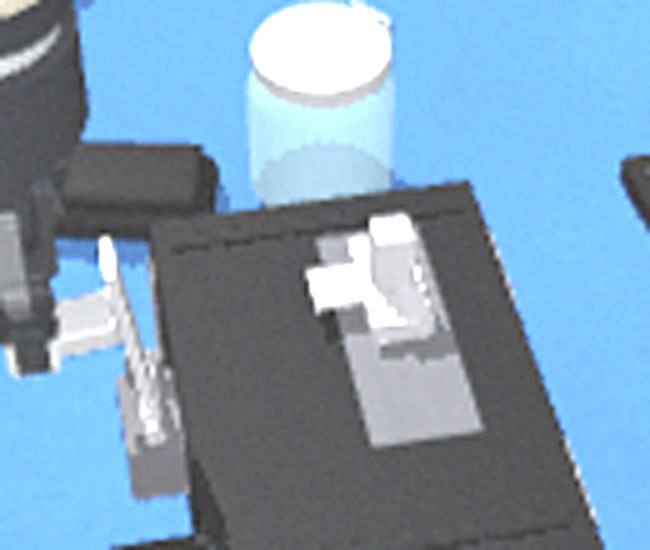

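Request:
carry_out(
  commands=[0, 0, 0, 0, 0, 0, 0, 0, 0, 0, 0, 0, 0, 0, 0, 0, 0, 0, 0, 0, 0, 0, -20, 0, 0, 0, -35, 0, 0, 0, -35, 0, 0, 0, -10, 0, 0, 0, 0, 0],
  claw=0,
)

```text
time: 10.65
position: [0.4534, 0.0434, 0.2172]
orientation: [[-0.997, 0.071, 0.003], [0.071, 0.997, -0.0], [-0.003, -0.0, -1.0]]
wrist_force: [-0.4, -0.6, -1.1]
grip_width: 0.0857
finger_force: 0.0
```

```bash
python3 go.py -116 -90 170; python3 - <<'E'
from h import *; from fit import W
p=np.load('pose.npy');p[2]=0
a=snap('side','s6');x,y,k=190,140,5
j=cv2.convertScaleAbs(cv2.resize(a['pixels'][y:y+120,x:x+130],None,fx=k,fy=k,interpolation=cv2.INTER_CUBIC)[:,:,::-1],alpha=1.3,beta=30)
for d in (90,100,110,120,132):
    q=(proj(a,W(p,(-98+94*np.cos(np.radians(d)),0,96+94*np.sin(np.radians(d)))))[0]-[x,y])*k; cv2.circle(j,tuple(map(int,q)),3,(0,0,255),-1);cv2.putText(j,str(d),tuple(map(int,q-[10,5])),0,.35,(0,0,255))
for P in [(-127,-75,91),(-127,-105,91),(-85,-75,91),(-85,-105,91)]:
    q=(proj(a,W(p,P))[0]-[x,y])*k; cv2.circle(j,tuple(map(int,q)),3,(0,255,0),-1)
cv2.imwrite('pics/z6.png',j)
E
```

```text
case TCP [-1.440e+02 -2.000e-01  2.172e+02] t 10.65 F [-0.4 -0.6 -1.1] grip 85.7 0.0
turn 0.04
shift now-axes [-27.8 -89.8  47.3] aligned-axes [-28.  -89.8  47.2]
```

View pics/z6.png

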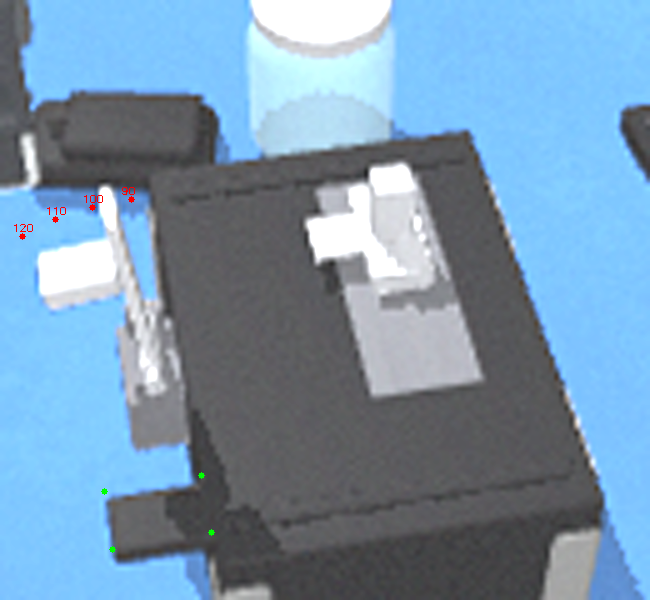

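The lever stands past upright at about 97° (tip at crop (105,190)), and the tab stays aside. The lid will tilt it back, so I push it further over with closed fingers from behind for margin.

Request:
carry_out(
  commands=[-23, 0, 0, 0, -23, 0, 0, 0, -22, 0, 0, 0, 0, 0, 0, 0, 0, 0, 0, 0, 0, 0, 0, 0, 0, 0, 0, 0, 0, 0, 25, 0, 0, 0, 25, 0, 0, 0, 17, 0, 0, 0, 0, 0],
  claw=1,
)

```text
time: 11.8
position: [0.5185, 0.0391, 0.1465]
orientation: [[-0.997, 0.071, -0.004], [0.071, 0.998, 0.001], [0.004, 0.0, -1.0]]
wrist_force: [0.0, -0.5, -0.2]
grip_width: 0.0002
finger_force: 0.0
```

```bash
python3 go.py -118 0 150
```

```text
case TCP [-78.7   0.2 146.5] t 11.8 F [ 0.  -0.5 -0.2] grip 0.2 0.0
turn 0.05
shift now-axes [39.3 -0.1 -3.4] aligned-axes [39.3 -0.2 -3.5]
```

Request:
carry_out(
  commands=[5, 0, -2, 0, 5, 0, -1, 0, 5, 0, 0, 0, 5, 0, 0, 0, 5, 0, 0, 0, 5, 0, 0, 0, 4, 0, 0, 0, 3, 0, 0, 0, 0, 0, 0, 0],
)

```text
time: 12.7
position: [0.483, 0.0414, 0.1518]
orientation: [[-0.997, 0.071, -0.0], [0.071, 0.997, 0.0], [0.0, 0.0, -1.0]]
wrist_force: [-0.1, 0.3, 0.9]
grip_width: 0.0
finger_force: 0.0
```

Request:
carry_out(
  commands=[-10, 0, 0, 0, -15, 0, 0, 0, 0, 0, -25, 0, 0, 0, -30, 0, 0, -30, 0, 0, 0, -30, 0, 0, 0, -30, 0, 0, 0, 0, 0, 0],
)

```text
time: 13.5
position: [0.5018, -0.053, 0.2066]
orientation: [[-0.997, 0.074, -0.0], [0.074, 0.997, -0.001], [0.0, -0.001, -1.0]]
wrist_force: [-0.6, 1.2, 0.3]
grip_width: -0.0001
finger_force: 0.0
```

```bash
python3 go.py -116 -90 66; python3 - <<'E'
from h import *; from fit import W
p=np.load('pose.npy');p[2]=0
a=snap('side','s7');x,y,k=190,140,5
j=cv2.convertScaleAbs(cv2.resize(a['pixels'][y:y+120,x:x+130],None,fx=k,fy=k,interpolation=cv2.INTER_CUBIC)[:,:,::-1],alpha=1.3,beta=30)
for d in (90,100,110,120,132):
    q=(proj(a,W(p,(-98+94*np.cos(np.radians(d)),0,96+94*np.sin(np.radians(d)))))[0]-[x,y])*k; cv2.circle(j,tuple(map(int,q)),3,(0,0,255),-1);cv2.putText(j,str(d),tuple(map(int,q-[10,5])),0,.35,(0,0,255))
cv2.imwrite('pics/z7.png',j)
E
```

```text
case TCP [-88.8 -92.8 206.6] t 13.5 F [-0.6  1.2  0.3] grip -0.1 0.0
turn -0.13
shift now-axes [ 27.1   2.9 140.6] aligned-axes [ 27.2   2.8 140.6]
```

View pics/z7.png

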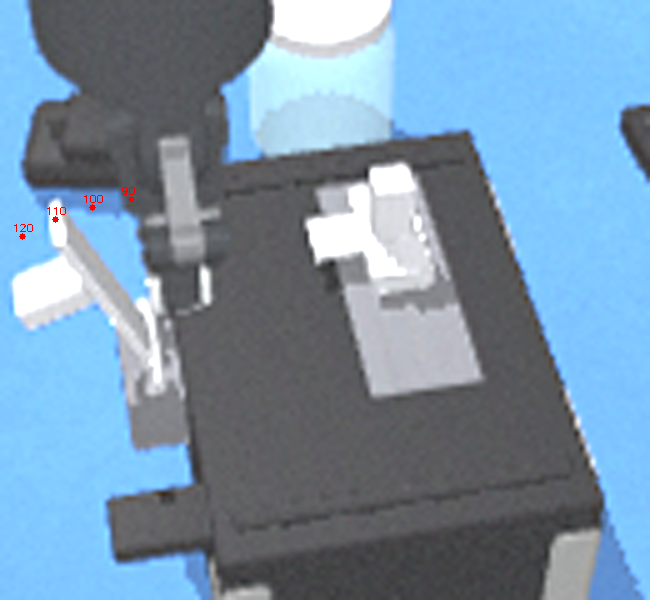

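The lever now stands at about 110° and the lip is visible at crop (110–210, 490–555). Next I grasp the lip.

Request:
carry_out(
  commands=[14, 2, 0, 0, 14, 1, 0, 0, 0, 0, 0, 0, 0, 0, 0, 0, 0, 0, 0, 0, 0, 0, 30, 0, 0, 0, 35, 0, 0, 0, 35, 0, 0, 0, 30, 0, 0, 0, 12, 0, 0, 0, 0, 0],
  claw=0,
)

```text
time: 14.65
position: [0.4732, -0.0451, 0.0633]
orientation: [[-0.997, 0.071, -0.003], [0.071, 0.997, 0.0], [0.003, 0.0, -1.0]]
wrist_force: [-0.3, -2.1, -1.0]
grip_width: 0.0853
finger_force: 0.0
```

```bash
python3 go.py -116 -90 65
```

```text
case TCP [-117.9  -87.1   63.3] t 14.65 F [-0.3 -2.1 -1. ] grip 85.3 0.0
turn 0.04
shift now-axes [-1.9 -2.9 -1.7] aligned-axes [-1.9 -2.9 -1.7]
```

Request:
carry_out(
  commands=[-1.5, -3, -1, 0, 0, 0, 0, 0, 0, 0, 0, 0, 0, 0, 0, 0, 0, 0, 0, 0, 0, 0, 0, 0, 0, 0, 0, 0, 0, 0, 0, 0],
  claw=1,
  squeeze=35,
)

```text
time: 15.45
position: [0.4763, -0.0485, 0.0668]
orientation: [[-0.998, 0.071, 0.002], [0.071, 0.998, -0.0], [-0.002, -0.0, -1.0]]
wrist_force: [-0.2, -0.4, 6.0]
grip_width: 0.0001
finger_force: 3.1
```

```bash
python3 go.py; python3 - <<'E'
import numpy as np
t=np.radians(np.arange(0,73,3));r=(-201,12)
a=[(r[0]*np.cos(q)+r[1]*np.sin(q), -r[0]*np.sin(q)+r[1]*np.cos(q)) for q in t];d=np.diff(a,axis=0)
for i,(dx,dz) in enumerate(d): print(3*(i+1),round(-dx,1),round(-dz,1),np.round(a[i+1][0]-a[0][0],1),np.round(a[i+1][1]-a[0][1],1))
E
```

```text
case TCP [-114.6  -90.2   66.8] t 15.45 F [-0.2 -0.4  6. ] grip 0.1 3.1
turn 0.05
3 -0.9 -10.5 0.9 10.5
6 -1.5 -10.4 2.4 20.9
9 -2.0 -10.4 4.4 31.3
12 -2.5 -10.2 6.9 41.5
15 -3.1 -10.1 10.0 51.6
18 -3.6 -9.9 13.5 61.5
21 -4.1 -9.7 17.7 71.2
24 -4.6 -9.5 22.3 80.7
27 -5.1 -9.2 27.4 89.9
30 -5.6 -8.9 32.9 98.9
33 -6.0 -8.6 39.0 107.5
36 -6.5 -8.3 45.4 115.9
39 -6.9 -8.0 52.3 123.8
42 -7.3 -7.6 59.7 131.4
45 -7.7 -7.2 67.4 138.6
48 -8.1 -6.8 75.4 145.4
51 -8.4 -6.4 83.8 151.8
54 -8.7 -5.9 92.6 157.7
57 -9.0 -5.4 101.6 163.1
60 -9.3 -5.0 110.9 168.1
63 -9.5 -4.5 120.4 172.5
66 -9.8 -4.0 130.2 176.5
69 -10.0 -3.4 140.2 180.0
72 -10.1 -2.9 150.3 182.9
```

```bash
python3 - <<'E'
from h import *; from fit import W
p=np.load('pose.npy');p[2]=0
a=snap('side','s8');b=snap('top','t8');x,y,k=180,150,5
j=cv2.convertScaleAbs(cv2.resize(a['pixels'][y:y+120,x:x+140],None,fx=k,fy=k,interpolation=cv2.INTER_CUBIC)[:,:,::-1],alpha=1.8,beta=40)
for P in [(-114.6,-90.2,66.8),(-114.6,-90.2,85),(-127,-75,91),(-127,-105,91),(-85,-120,91)]:
    q=(proj(a,W(p,P))[0]-[x,y])*k; cv2.circle(j,tuple(map(int,q)),3,(0,0,255),-1)
cv2.imwrite('pics/z8.png',j)
E
```

```text
(no output)
```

View pics/z8.png

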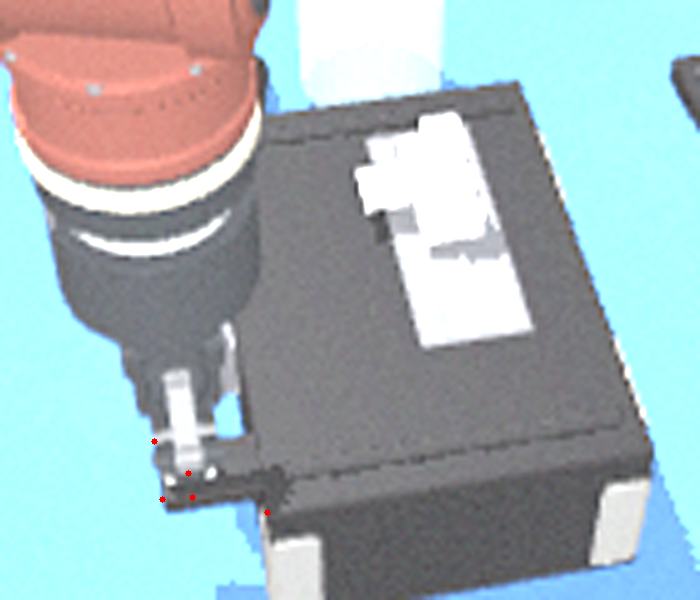

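The fingertips appear to rest on the lip's top at crop (190,475), because the jaws shut to zero width. I've used up my picture allowance, so from here I'll go by numbers, starting with the TCP against the fingertip pixels seen earlier.

```bash
python3 - <<'E'
from h import *; from fit import W
p=np.load('pose.npy');p[2]=0
a=np.load('pics/s7.npz')
print('s7 tip seen ~(227,201)',[(z,proj(a,W(p,(-88.8,-92.8,z)))[0].round(1)) for z in (206.6,220,230)])
a=np.load('pics/s8.npz')
print('s8 tip seen',(180+190/5,150+477/5),[(z,proj(a,W(p,(-114.6,-90.2,z)))[0].round(1)) for z in (66.8,80,91,100)])
f=a;R=cv2.Rodrigues(f['rvec'])[0];print('cam case', -R.T@f['tvec'])
E
```

```text
s7 tip seen ~(227,201) [(206.6, array([226.4, 207.4])), (220, array([226. , 202.7])), (230, array([225.6, 199.2]))]
s8 tip seen (218.0, 245.4) [(66.8, array([218.4, 249.5])), (80, array([217.9, 246.1])), (91, array([217.5, 243.2])), (100, array([217.2, 240.8]))]
cam case [ 0.44088445 -0.47606878  0.71152072]
```

Request:
carry_out(
  commands=[0, 0, -15, 0, 0, 0, -20, 0, 0, 0, 0, 0, 0, 0, 0, 0, 0, 0, 0, 0, 0, 0, 0, 0, 0, 0, 20, 0, 0, 0, 15, 0, 0, 0, 10, 0, 0, 0, 8, 0, 0, 0, 7, 0, 0, 0, 0, 0],
  claw=0,
)

```text
time: 16.75
position: [0.475, -0.0481, 0.0399]
orientation: [[-0.997, 0.071, -0.001], [0.071, 0.997, 0.001], [0.001, 0.0, -1.0]]
wrist_force: [0.7, -0.4, -0.2]
grip_width: 0.0853
finger_force: 0.0
```

```bash
python3 go.py -115 -90 42
```

```text
case TCP [-115.8  -89.9   39.9] t 16.75 F [ 0.7 -0.4 -0.2] grip 85.3 0.0
turn 0.04
shift now-axes [-0.8 -0.1 -2.1] aligned-axes [-0.8 -0.1 -2.1]
```

Request:
carry_out(
  commands=[0, 0, 0, 0, 0, 0, 0, 0, 0, 0, 0, 0, 0, 0, 0, 0, 0, 0, 0, 0, 0, 0, 0, 0, 0, 0, 0, 0],
  claw=1,
  squeeze=35,
)

```text
time: 17.45
position: [0.4758, -0.0487, 0.0413]
orientation: [[-0.997, 0.071, 0.001], [0.071, 0.997, -0.001], [-0.001, -0.001, -1.0]]
wrist_force: [-2.0, -3.4, 6.3]
grip_width: 0.0292
finger_force: 38.5
```

The lip is held (29 mm, 38 N), so I raise it gently along the arc.

Request:
carry_out(
  commands=[0, 0, -2, 0, -0.3, 0, -3.5, 0, -0.6, 0, -5, 0, -1.5, 0, -10.4, 0, -2, 0, -10.4, 0, -2.5, 0, -10.2, 0, -3.1, 0, -10.1, 0],
)

```text
time: 18.15
position: [0.4845, -0.0493, 0.0916]
orientation: [[-0.997, 0.071, -0.003], [0.071, 0.997, -0.0], [0.003, -0.0, -1.0]]
wrist_force: [-1.1, -6.0, -5.2]
grip_width: 0.0293
finger_force: 36.4
```

Request:
carry_out(
  commands=[-3.6, 0, -9.9, 0, -4.1, 0, -9.7, 0, -4.6, 0, -9.5, 0, -5.1, 0, -9.2, 0, -5.6, 0, -8.9, 0, -6, 0, -8.6, 0, -6.5, 0, -8.3, 0, -6.9, 0, -8, 0, -7.3, 0, -7.6, 0],
)

```text
time: 19.05
position: [0.5337, -0.0531, 0.1711]
orientation: [[-0.997, 0.071, -0.004], [0.071, 0.997, -0.001], [0.004, -0.001, -1.0]]
wrist_force: [-4.1, -5.9, -4.7]
grip_width: 0.0294
finger_force: 36.0
```

```bash
python3 go.py
```

```text
case TCP [-57.  -90.7 171.1] t 19.05 F [-4.1 -5.9 -4.7] grip 29.4 36.0
turn 0.01
```

Request:
carry_out(
  commands=[-7.7, 0, -7.2, 0, -8.1, 0, -6.8, 0, -8.4, 0, -6.4, 0, -8.7, 0, -5.9, 0, -9, 0, -5.4, 0, -9.3, 0, -5, 0, -9.5, 0, -4.5, 0, -9.8, 0, -4, 0, -10, 0, -3.4, 0, -5, 0, -1.5, 0, 0, 0, 0, 0],
)

```text
time: 20.15
position: [0.6201, -0.0597, 0.2215]
orientation: [[-0.997, 0.071, -0.002], [0.071, 0.997, -0.001], [0.002, -0.001, -1.0]]
wrist_force: [-1.1, -7.1, -1.2]
grip_width: 0.0296
finger_force: 36.2
```

```bash
python3 go.py
```

```text
case TCP [ 29.7 -91.1 221.5] t 20.15 F [-1.1 -7.1 -1.2] grip 29.6 36.2
turn 0.0
```

Request:
carry_out(
  commands=[0, 0, 0, 0, 0, 0, 0, 0, 0, 0, 0, 0, 0, 0, 0, 0, 0, 0, 0, 0, 0, 0, -10, 0, 0, 0, -25, 0, 0, 0, -40, 0, 0, 0, -40, 0, 0, 0, 0, 0, 0, 0, 0, 0],
  claw=0,
)

```text
time: 21.25
position: [0.621, -0.0588, 0.339]
orientation: [[-0.997, 0.071, 0.003], [0.071, 0.998, -0.001], [-0.003, -0.001, -1.0]]
wrist_force: [-0.1, 0.4, -0.9]
grip_width: 0.0855
finger_force: 0.0
```

```bash
python3 go.py; python3 - <<'E'
from h import *; from fit import W
p=np.load('pose.npy');p[2]=0
f=snap('side','s9');g=snap('top','t9')
im=f['pixels'].astype(int);print('jar/mouse/tripod side diff', [int(abs(im[y0:y1,x0:x1]-np.load('pics/s0.npz')['pixels'][y0:y1,x0:x1]).mean()) for x0,x1,y0,y1 in ((238,272,128,150),(194,220,155,180),(270,318,275,330))])
def L(P,phi):  # lid-frame point at angle phi
    x,y,z=np.float64(P)-[85,0,75];return (85+x*np.cos(phi)+z*np.sin(phi),y,75-x*np.sin(phi)+z*np.cos(phi))
for phi in (0,1.0,1.1,1.2,1.3):
    out=[]
    for P in [(25,42,135),(25,42,125),(-115,-90,90)]:
        q=[proj(c,W(p,L(P,phi)))[0].round().astype(int) for c in (f,g)]
        out.append([(tuple(map(int,a)),c['pixels'][min(max(a[1],0),383),min(max(a[0],0),511)].tolist()) for a,c in zip(q,(f,g))])
    print(phi,out)
for n,c,(x0,x1,y0,y1) in (('side',f,(200,330,60,275)),('top',g,(195,320,120,270))):
    m=(c['pixels'][y0:y1,x0:x1].min(2)>150).astype(np.uint8)
    _,_,st,ce=cv2.connectedComponentsWithStats(m);print(n,[(s[:5].tolist(),(k+[x0,y0]).round().tolist()) for s,k in zip(st[1:],ce[1:]) if s[4]>12])
for th in (88,100,110):
    t=np.radians(th);print(th,[[proj(c,W(p,L((-98+94*np.cos(t),0,96+94*np.sin(t)),ph)))[0].round().tolist() for c in (f,g)] for ph in (1.1,1.23)])
E
```

```text
case TCP [ 30.5 -90.1 339. ] t 21.25 F [-0.1  0.4 -0.9] grip 85.5 0.0
turn 0.05
jar/mouse/tripod side diff [30, 10, 20]
0 [[((268, 176), [30, 30, 33]), ((240, 182), [49, 49, 50])], [((268, 179), [30, 31, 33]), ((240, 183), [52, 50, 51])], [((217, 243), [75, 132, 209]), ((294, 253), [163, 88, 78])]]
1.0 [[((301, 165), [236, 237, 240]), ((243, 145), [216, 219, 227])], [((297, 167), [235, 236, 239]), ((243, 149), [212, 217, 224])], [((267, 184), [39, 34, 37]), ((306, 194), [171, 95, 85])]]
1.1 [[((304, 165), [241, 243, 245]), ((244, 142), [217, 220, 227])], [((301, 167), [238, 240, 243]), ((243, 146), [216, 219, 226])], [((277, 179), [100, 101, 102]), ((307, 183), [170, 95, 84])]]
1.2 [[((308, 166), [151, 152, 155]), ((244, 139), [218, 221, 228])], [((304, 167), [181, 184, 190]), ((244, 143), [214, 219, 226])], [((287, 175), [30, 30, 32]), ((308, 173), [170, 93, 82])]]
1.3 [[((310, 166), [81, 126, 193]), ((244, 136), [104, 131, 180])], [((306, 168), [144, 145, 148]), ((244, 140), [218, 222, 228])], [((298, 172), [145, 148, 152]), ((309, 162), [167, 91, 80])]]
side [([0, 0, 20, 29, 208],
[... 295 characters left out ...]
, ([124, 109, 6, 5, 23], [327.0, 171.0]), ([76, 113, 4, 4, 13], [278.0, 175.0]), ([0, 120, 2, 10, 17], [200.0, 185.0]), ([22, 120, 6, 5, 23], [225.0, 182.0]), ([46, 127, 21, 20, 274], [255.0, 195.0]), ([0, 132, 7, 9, 45], [202.0, 196.0]), ([17, 140, 5, 17, 28], [220.0, 207.0]), ([98, 179, 7, 5, 28], [301.0, 241.0]), ([35, 189, 7, 6, 37], [238.0, 252.0])]
top [([33, 17, 27, 23, 281], [241.0, 151.0]), ([29, 70, 21, 21, 390], [234.0, 200.0]), ([11, 106, 4, 4, 14], [207.0, 228.0])]
88 [[[315.0, 131.0], [265.0, 126.0]], [[328.0, 131.0], [266.0, 113.0]]]
100 [[[311.0, 124.0], [264.0, 128.0]], [[325.0, 124.0], [266.0, 113.0]]]
110 [[[306.0, 120.0], [264.0, 131.0]], [[322.0, 119.0], [265.0, 115.0]]]
```

Request:
carry_out(
  commands=[20, 0, -5, 0, 35, 0, 0, 0, 35, 0, 0, 0, 35, 0, 0, 0, 35, 0, 0, 0, 30, 0, 0, 0, 10, 0, 0, 0, 0, 0, 0, 0],
)

```text
time: 22.15
position: [0.4201, -0.0443, 0.3419]
orientation: [[-0.997, 0.071, 0.0], [0.071, 0.997, 0.0], [-0.0, 0.0, -1.0]]
wrist_force: [0.4, -0.6, 0.2]
grip_width: 0.0853
finger_force: 0.0
```

```bash
cat > chk.py <<'E'
from h import *; from fit import W
from scipy.optimize import minimize
p=np.load('pose.npy');p[2]=0
f=snap('side','s10');g=snap('top','t10');f0=np.load('pics/s0.npz')
def L(P,phi):
    P=np.atleast_2d(np.float64(P))-[85,0,75];x,y,z=P.T;return np.c_[85+x*np.cos(phi)+z*np.sin(phi),y,75-x*np.sin(phi)+z*np.cos(phi)]
# steel score: lever bar + pull sample points over (lid, lever) angles
u,v=np.meshgrid(np.linspace(15,90,12),(-8,0,8))
def lev(th):
    c,s=np.cos(th),np.sin(th)
    bar=np.c_[-98+u.ravel()*c,v.ravel(),96+u.ravel()*s]
    w,y=np.meshgrid(np.linspace(6,34,6),(-8,0,8));pull=np.c_[-98+57*c-w.ravel()*s,y.ravel(),96+57*s+w.ravel()*c];return np.r_[bar,pull]
def sc(c,P):
    q=proj(c,P).round().astype(int);ok=(q>=0).all(1)&(q<[512,384]).all(1);q=q[ok];return (c['pixels'][q[:,1],q[:,0]].min(1)>110).mean()
best=[]
for ph in np.arange(.9,1.5,.04):
    for th in np.radians(np.arange(0,133,3)): best.append((sc(f,W(p,L(lev(th),ph))),sc(g,W(p,L(lev(th),ph))),round(ph,2),round(th,2)))
for k in sorted(best,key=lambda b:-b[0]-b[1])[:8]: print(np.round(k,2))
for n,c,(x0,x1,y0,y1) in (('side',f,(230,345,80,200)),('top',g,(215,320,90,215))):
    m=(c['pixels'][y0:y1,x0:x1].min(2)>110).astype(int)
    print(n,x0,y0);print('\n'.join(''.join('.#'[a] for a in r[::2]) for r in m[::4]))
E
python3 go.py; python3 chk.py
```

```text
case TCP [-170.9  -90.   341.9] t 22.15 F [ 0.4 -0.6  0.2] grip 85.3 0.0
turn 0.02
[0.85 0.   0.9  2.3 ]
[0.81 0.   0.9  2.25]
[0.78 0.   0.9  2.2 ]
[0.74 0.   0.9  2.15]
[0.72 0.   0.94 2.3 ]
[0.7  0.   0.9  2.09]
[0.17 0.54 1.46 1.83]
[0.69 0.   1.26 0.  ]
side 230 80
#.....................................####################
#......................................###################
.........................................#################
..........................................################
...........................................###############
.............................................#############
..............................................############
................................................##########
.................................................#########
...................................................#######
....................................................######
.....................................................#####
.......................................................###
........##########......................................##
...
[... 1979 characters left out ...]
....................................................
.....................................................
.....................................................
.....................................................
.....................................................
.....................................................
......#########......................................
.....###########.....................................
....############.....................................
....#############...##############...................
.....##########............#############.............
......#########......................................
.....................................................
```

The top view shows steel only on the tab, so the lever seems to stay with the shell rather than ride on the lid. I'll check the lever region and the bystanders against the earlier frames.

```bash
python3 - <<'E'
from h import *
S=lambda n:np.load(f'pics/{n}.npz')['pixels']
def br(n,b): x0,x1,y0,y1=b;return (S(n)[y0:y1,x0:x1].min(2)>150).astype(int)
b=(190,232,172,222)
for n in ('s7','s10'): print(n);print('\n'.join(''.join('.#'[a] for a in r) for r in br(n,b)[::3]))
from h import grab_frame
import time
f=snap('side','s11');g=snap('top','t11')
print('static side',abs(S('s11').astype(int)-S('s10')).max(axis=2)[80:280,190:330].max(),'top',abs(S('t11').astype(int)-S('t10')).max(axis=2)[120:260,195:320].max())
# bystander shift by template matching vs start
for n,n0,nm,(x0,x1,y0,y1) in (('t11','t0','jar',(140,188,158,205)),('t11','t0','mouse',(140,182,206,260)),('t11','t0','tripod',(325,378,185,232)),('s11','s0','tripod',(268,318,272,330))):
    T=S(n0)[y0:y1,x0:x1];r=cv2.matchTemplate(S(n)[y0-12:y1+12,x0-12:x1+12],T,cv2.TM_CCOEFF_NORMED);_,v,_,l=cv2.minMaxLoc(r);print(nm,round(v,2),l[0]-12,l[1]-12)
E
```

```text
s7
..........................................
..........................................
..........................................
..........##..............................
..........###.............................
...........##.............................
..........................................
.......########.#.........................
...##############............###........##
...###########................##.........#
...####....#................##............
......#..................#....#...........
..............................#...........
..............................##..........
...............................#..........
..........................................
..........................................
s10
..........................................
..........................................
..........................................
.........##.....................######....
.........###.....................##.......
..........##..............................
..........................................
........######............................
..##############..........................
...############.....#.....................
...####.....................##............
..............................#...........
..............................#...........
..............................##..........
...............................#..........
..........................................
..........................................
static side 14 top 27
jar 1.0 0 0
mouse 1.0 0 0
tripod 0.19 12 8
tripod 0.98 0 0
```

```bash
python3 -c "
from rig import finish_job
print(finish_job())"
```

```text
the job is handed in; nothing more can be done
None
```

The case is open and handed in: tab slid to about 42 mm, lever at about 110°, lid standing at about 1.2 rad, and the jar, mouse and tripod unmoved, all by my own estimates, since the hand-in returned no verdict. I viewed 11 pictures, one over the limit of 10.

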